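# Put the modelling supplies in their holders

### The job

Tidy the bench for a building session by putting each of the four supplies into the wooden holder made for it: the wide bottle in the large round recess, the slim dropper bottle in the small round recess, the square glue bottle in the square recess, and the tape roll flat on the foot with the spindle through its hole. Each must sit fully down in its holder, upright and let go. Leave the loose blue screw cap and the upturned clear cup as they stand.

Things in the scene. Friction and masses are not known exactly. Their poses are not given: they have to be found in the camera images.
- big_bottle: Wide round bottle, blue body with grey shoulder and cap, standing upright: body 58 mm across up to 68 mm high, neck and cap 30 mm across up to 101 mm. About 170 g. Origin at the centre of its underside, z up.
- glue_bottle: Low white bottle of square section with a green round cap, standing upright: body 44 x 44 mm with rounded corners, 41 mm high, sides along its own x and y; cap 25 mm across, up to 62 mm. About 60 g. Origin at the centre of its underside, z up.
- dropper_bottle: Slim round grey paint bottle with a black dropper cap, standing upright: body 25 mm across up to 56 mm high, cap 23 mm across at most, up to 82 mm. About 26 g. Origin at the centre of its underside, z up.
- tape_roll: Roll of yellow masking tape lying flat: 56 mm outside diameter, 16 mm thick, round hole of 24 mm through the middle. About 60 g. Origin at the centre of its underside, z up; it is grasped across the outside.
- big_round_holder: Square light-wood block 92 x 92 x 16 mm with a large round recess, 74 mm across and 10 mm deep, floor 6 mm above the bench, small screw heads at the corners. Made for the wide bottle. Fixed to the bench; origin at the centre of its underside on the bench top, z up.
- square_holder: Square light-wood block 76 x 76 x 16 mm with a square recess, 58 x 58 mm and 10 mm deep, floor 6 mm above the bench, its sides along the holder's own x and y. Made for the square glue bottle; the bottle goes in only when turned roughly in line with the recess. Fixed to the bench; origin at the centre of its underside on the bench top, z up.
- small_round_holder: Square light-wood block 60 x 60 x 16 mm with a small round recess, 41 mm across and 10 mm deep, floor 6 mm above the bench. Made for the slim dropper bottle. Fixed to the bench; origin at the centre of its underside on the bench top, z up.
- spindle_holder: Round light-wood foot, 46 mm across and 12 mm high, with an upright spindle 10 mm thick on its centre, slightly tapered at its tip, which is 34 mm above the bench. Made for the tape roll, which lies flat on the foot with the spindle through its hole. Fixed to the bench; origin at the centre of its underside on the bench top, z up.
- blue_cap: Blue domed screw cap lying by itself on the bench near the vice, 33 mm across, 19 mm high; to be left alone. Origin at the centre of its underside.
- clear_cup: Clear cup standing upside down beyond the holders, 65 mm across, 52 mm high; to be left alone. Origin at the centre of its underside.
Things that resemble listed ones, but are neither listed nor needed, are in the scene too. What is shaped like the big_bottle but pink or turquoise is not meant.

How it is judged:
At the end, for the whole second after the job is handed in: The wide bottle, glue bottle and dropper bottle stand on the floor of their own recesses and the tape roll lies on the foot of the spindle: each within 12 mm of its holder's centre, no more than 3 mm above that floor, tilted less than 0.12 rad, at rest and released (horizontal distance between big_bottle and big_round_holder below 0.012 m and z of big_bottle in the frame of big_round_holder below 0.009 m and angle between each of big_bottle, glue_bottle, dropper_bottle, tape_roll's own z axis and vertical below 0.12 rad and linear speed of each of big_bottle, glue_bottle, dropper_bottle, tape_roll below 0.02 m/s and horizontal distance between glue_bottle and square_holder below 0.012 m and z of glue_bottle in the frame of square_holder below 0.009 m and horizontal distance between dropper_bottle and small_round_holder below 0.012 m and z of dropper_bottle in the frame of small_round_holder below 0.009 m and horizontal distance between tape_roll and spindle_holder below 0.012 m and z of tape_roll in the frame of spindle_holder below 0.015 m); the robot touches nothing.
It fails at once if the blue screw cap is pushed more than 30 mm or tipped (distance of blue_cap from where it was at the start of the episode above 0.03 m or angle between blue_cap's own z axis and vertical above 0.5 rad).
It fails at once if the upturned clear cup is pushed more than 30 mm or tipped (distance of clear_cup from where it was at the start of the episode above 0.03 m or angle between clear_cup's own z axis and vertical above 0.5 rad).
It also fails if it takes over 96 s, if anything falls off the work surface, if the arm or the gripper's body presses on something with over 40 N, if the wrist force passes 120 N, or if a joint passes its speed limit or range.

### The arm

A 7-joint arm with a two-finger parallel gripper is mounted at the origin on a cart in front of the work surface, level with it; the furniture and walls round the work are solid. World frame = base frame: x ahead of the robot, y to its left, z up, the work surface at z = 0. Lengths are in m, angles in rad, forces in N, time in s.
With the tool pointing down it reaches from about 0.4 to 0.85 m from the base axis. Payload 10.4 kg.
Tool frame: the origin (TCP) lies on the centre line of the jaws, within the pads' length; the fingertips stand 11 mm ahead of it and the grasp point (between the pads) lies 8 mm behind it; z points along the fingers, y is the line along which they close (so a half turn about z gives the same grasp; the last joint's range is limited). The gripper opens to 87 mm and grips with 3 to 60 N. Pads are 19 mm wide; open, the fingers measure 117 mm over their backs; the gripper's body (75 mm by 190 mm) begins 51 mm behind the grasp point.
Start: joints at [1.149, 0.332, -0.065, 1.46, 0.022, 1.35, -0.088], TCP at [0.243, -0.576, 0.234] pointing down, gripper open.
Joint ranges: [-2.6, 2.6], [-0.5, 2.12], [-1.47, 1.34], [0.16, 2.42], [-1.27, 4.41], [0.06, 2.06], [-2.6, 2.6]. Speed limits (rad/s): [2.22, 2.22, 2.79, 2.79, 3.14, 3.14, 3.14].

### API

Orientations are given as a unit quaternion [x, y, z, w].
In Python, from bench import r gives the robot as it stands.
- The arm moves only by the shell command python3 -m pendant 'ROWS' [OPENING] [FORCE]. ROWS is JSON, a list of rows, each a list of 4 numbers: the shift along the tool's x, y, z in m, then the turn about the tool's z in rad. A call has 1 to 8 rows; each row shifts and turns the commanded pose from where the row before left it, along the tool's axes as they then stand; what a row does not reach is not made up. A row lasts 1/12 s, in which the tool goes at most 41.7 mm and 7.16 degrees, less where a joint would pass 70% of its speed; a pose out of reach is approached as far as the arm can. A call with a gripper value outside its range is refused whole. OPENING is the opening, from 0 (shut) to 1 (fully open), set as the call begins (- or left out, the last holds). The fingers move at their own pace and stop on an object; FORCE is the grip in N (left out, the last holds). Time passes only in rows, so rows that do not move let the fingers close. It gives the time, the measured TCP pose, the force, the opening and the grip force at its end, in the units of the state.
- r.read_state(): the state, without advancing time (a new reading comes with each control period).
- r.camera(name): name is "side" or "top" or "wrist"; returns a dict with "img" (480x640x3 uint8, red, green, blue), "camera_matrix" (3x3 intrinsics, pixels), "dist_coeffs" ([k1, k2, p1, p2, k3] as OpenCV has them; the pictures are not rectified), "xyz" and "attitude" of the camera in the world. Camera axes: x right, y down, z forward; pixel columns grow to the right and rows downward; lengths in m; the calibration is good to about 2 mm. A picture is of the moment at which its call begins. There is no depth.
- r.close_job(): hands the job in; it is judged then, once.
Trained networks look in the newest picture that a camera, given by its name, has taken for a name from the list of things; names that differ only in an ending like _2 or _b are one class to them, and where a whole thing is asked for, a point or a joint stands for the part that bears it (a point fixed in the world has none). Each returns a list of dicts, best first, with "score" (0 to 1); they miss things now and then, are a little off and sometimes report something else, mostly with a low value. They report only what shows in the picture. A call takes as long as a camera call. They do not tell look-alikes from the thing itself.
- r.outline_of(thing, camera): "mask" (480x640 bool, what is visible of it) and "bbox" ([centre column, centre row, width, height] in pixels, round what is visible of it).
The state is a dict: "time": time; "joint_positions": joint angles; "joint_vel": joint speeds; "joint_torque": joint torques, N m; "ee_pos": TCP position; "eef_rot": TCP orientation; "ft_force": force on the tool from outside, world axes, zero at the start; "torque": the same for the moment, N m; "width": finger opening in m; "grip_force": force on a finger pad.
Only numpy, scipy, OpenCV 4.12 (cv2) and the standard library are available. Lean on these libraries where they do the work, as an engineer would, in place of code of your own. Each camera call takes 0.05 s, during which the arm holds its last target. There are 200 camera calls.

## Working session

There is one attempt and no reset: what is moved stays moved. The work goes in short steps, Python scripts to look and compute and a shell command to move; the robot and the scene stay as the last step left them, time stands still between calls to the robot, and variables do not carry over. Pictures are saved under pics/ and viewed, at most 17 in all, crops included, and the job is handed in when it is done.

```bash
ls; mkdir -p pics; python3 - <<'E'
from bench import r
import cv2
s=r.read_state(); print(s)
for n in ("top","side"):
    c=r.camera(n); cv2.imwrite(f"pics/{n}0.png",c["img"][:,:,::-1]); print(n,c["camera_matrix"],c["dist_coeffs"],c["xyz"],c["attitude"])
    for t in "big_bottle glue_bottle dropper_bottle tape_roll big_round_holder square_holder small_round_holder spindle_holder blue_cap clear_cup".split():
        print(t,[(round(d["score"],2),[int(v) for v in d["bbox"]]) for d in r.outline_of(t,n)])
E
```

```text
pics
{'time': 0.0, 'joint_positions': array([ 1.14941409,  0.33284178, -0.06468779,  1.46097852,  0.02162733,
        1.34990052, -0.08847588]), 'joint_vel': array([ 9.19546447e-04,  2.54665045e-05, -8.59879822e-04,  8.05156761e-04,
       -6.82219878e-04,  5.13428995e-04, -2.33302897e-05]), 'joint_torque': array([-2.03424711e-04, -6.23259473e+01,  2.45830603e-02, -3.89897203e+01,
       -6.11802726e-02,  3.96525313e-02,  1.23721584e-04]), 'ee_pos': array([ 0.24251373, -0.57561051,  0.23275494]), 'eef_rot': array([ 9.80183113e-01,  1.98092280e-01, -1.90140517e-04, -6.90283191e-04]), 'ft_force': array([ 0.02034259, -0.27526307, -0.70945045]), 'torque': array([ 0.01760564, -0.05492588, -0.04326213]), 'grip_force': 0.0, 'width': 0.08701952000465372}
top [[555.81027348   0.         314.70947418]
 [  0.         555.81027348 233.53360385]
 [  0.           0.           1.        ]] [-0.03847772  0.          0.          0.          0.        ] [ 0.43900697 -0.05798137  1.35715875] [ 0.71221085 -0.70057455  0.03237159 -0.03005156]
big_bottle [(0.77, [376, 317, 27, 24]), (0.59, [337, 309, 23, 
[... 604 characters left out ...]
95241] [ 0.83580943 -0.02185961  0.00982103 -0.54849641]
big_bottle [(0.94, [275, 271, 31, 64]), (0.85, [233, 257, 32, 56]), (0.72, [201, 329, 19, 18]), (0.7, [208, 282, 40, 67])]
glue_bottle [(0.58, [272, 213, 22, 31]), (0.47, [202, 329, 18, 19])]
dropper_bottle [(0.46, [267, 243, 19, 36]), (0.42, [276, 272, 33, 61])]
tape_roll [(0.67, [263, 237, 25, 12])]
big_round_holder [(0.98, [348, 237, 43, 27])]
square_holder [(0.72, [362, 262, 40, 27]), (0.35, [439, 264, 33, 39])]
small_round_holder [(0.82, [349, 217, 33, 16])]
spindle_holder [(0.6, [380, 296, 25, 22])]
blue_cap [(0.73, [204, 331, 18, 16]), (0.39, [264, 238, 23, 13])]
clear_cup [(0.74, [435, 265, 30, 38]), (0.19, [351, 239, 45, 23])]
```

```bash
python3 - <<'E'
import cv2
a=cv2.imread("pics/top0.png")[120:360,160:460]; cv2.imwrite("pics/top0c.png",cv2.resize(a,None,fx=2.5,fy=2.5,interpolation=3))
a=cv2.imread("pics/side0.png")[170:370,160:480]; cv2.imwrite("pics/side0c.png",cv2.resize(a,None,fx=2.5,fy=2.5,interpolation=3))
E
```

```text
(no output)
```

View pics/top0c.png

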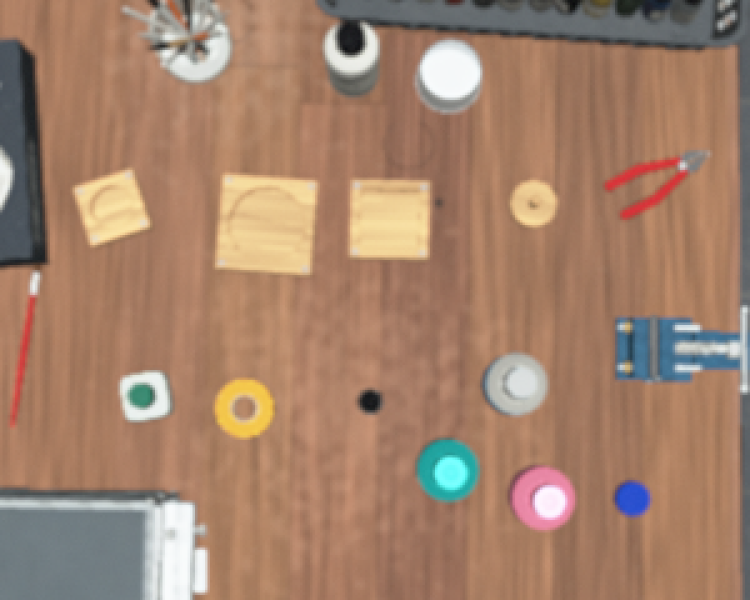

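View pics/side0c.png

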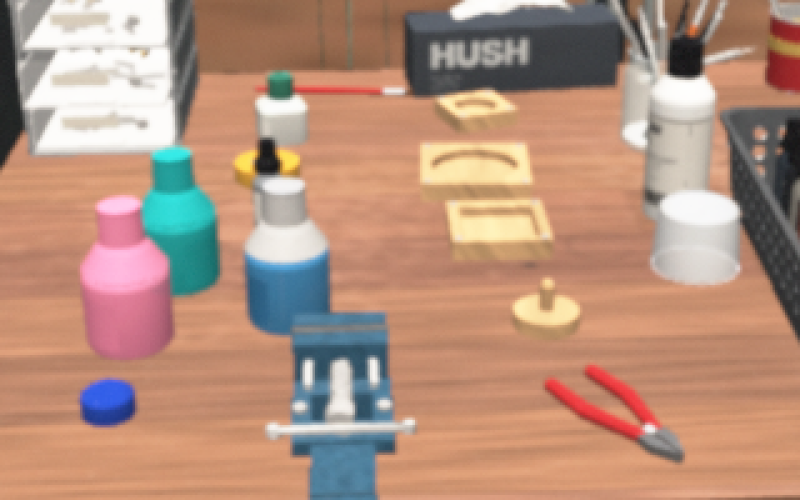

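View pics/top0.png

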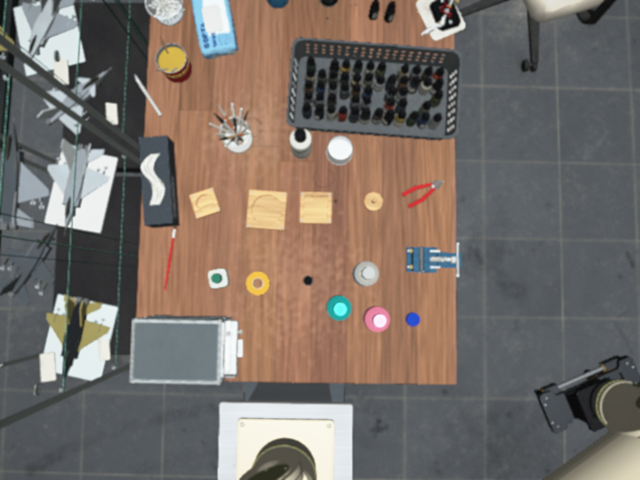

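Top view: the bottle candidates are grey-topped (367,273), turquoise (339,308) and pink (377,320). In the side view the bottle at (275,271) has a blue body and grey shoulder, and it matches the one at (367,273) in the top view, so that is big_bottle. Other items in the top view: glue bottle (217,278), tape (258,283), dropper (308,280), and holders small (204,203), big (266,210), square (316,208) and spindle (373,201).

```bash
cat > h.py <<'E'
import numpy as np, cv2
from scipy.spatial.transform import Rotation as Ro
from bench import r
def world(c,uv,z):
    p=cv2.undistortPoints(np.array([[uv]],float),c["camera_matrix"],c["dist_coeffs"])[0,0]
    d=Ro.from_quat(c["attitude"]).as_matrix()@[p[0],p[1],1]; o=np.array(c["xyz"])
    return (o+d*(z-o[2])/d[2]).round(4)
def pix(c,P):
    R=Ro.from_quat(c["attitude"]).inv()
    return cv2.projectPoints(np.array([P],float),R.as_rotvec(),-R.apply(c["xyz"]),c["camera_matrix"],c["dist_coeffs"])[0].ravel().round(1)
def go(x,y,z,yaw):
    "tool-frame shift to TCP xyz and turn to tool-x yaw (deg)"
    s=r.read_state(); R=Ro.from_quat(s["eef_rot"]).as_matrix()
    d=R.T@(np.array([x,y,z])-s["ee_pos"]); y0=np.arctan2(R[1,0],R[0,0])
    t=-(np.radians(yaw)-y0); t=(t+np.pi/2)%np.pi-np.pi/2
    print("t",round(s["time"],2),"ee",s["ee_pos"].round(4),"yaw",np.degrees(y0).round(1),"shift",d.round(4),"turn",round(t,3),"j7",s["joint_positions"][6].round(2))
E
python3 - <<'E'
from h import *
c=r.camera("top"); img=c["img"]
Z=dict(big_round_holder=.016,square_holder=.016,small_round_holder=.016,spindle_holder=.012,tape_roll=.016,glue_bottle=.041,big_bottle=.068,dropper_bottle=.082,blue_cap=.019)
eye=dict(big_round_holder=(266.6,209.6),square_holder=(315.8,207.6),small_round_holder=(204.4,202.8),spindle_holder=(373.4,201.2),tape_roll=(257.6,283.2),glue_bottle=(218,278.7),big_bottle=(366.4,273.6),dropper_bottle=(308,280.4),blue_cap=(413,319.4))
for t,z in Z.items():
    o=r.outline_of(t,"top"); e=world(c,eye[t],z); out=[]
    for d in o[:2]:
        m=d["mask"].astype(np.uint8); v,u=np.nonzero(m); cont=max(cv2.findContours(m,0,1)[0],key=cv2.contourArea)
        q=cv2.boxPoints(cv2.minAreaRect(cont)); W=np.array([world(c,p,z)[:2] for p in q]); e1=W[1]-W[0];e2=W[2]-W[1]
        out.append((round(d["score"],2),world(c,(u.mean(),v.mean()),z)[:2],"side",np.hypot(*e1).round(3),np.hypot(*e2).round(3),"ang",np.degrees(np.arctan2(e1[1],e1[0])).round(0)))
    print(t,"eye",e[:2],out)
s=r.camera("side")
for t,z in Z.items():
    print(t, "side proj", pix(s,world(c,eye[t],z)))
go(.5,-.2,.2,0)
E
```

```text
big_round_holder eye [0.6143 0.0565] [(0.76, array([0.6142, 0.0584]), 'side', np.float64(0.092), np.float64(0.09), 'ang', np.float64(-1.0))]
square_holder eye [ 0.6212 -0.063 ] [(0.65, array([ 0.6211, -0.0614]), 'side', np.float64(0.073), np.float64(0.079), 'ang', np.float64(-89.0)), (0.49, array([ 0.4453, -0.0454]), 'side', np.float64(0.022), np.float64(0.022), 'ang', np.float64(-44.0))]
small_round_holder eye [0.6285 0.2085] [(0.82, array([0.6288, 0.2081]), 'side', np.float64(0.06), np.float64(0.062), 'ang', np.float64(-70.0))]
spindle_holder eye [ 0.6399 -0.2036] [(0.75, array([ 0.6397, -0.2017]), 'side', np.float64(0.039), np.float64(0.039), 'ang', np.float64(-26.0))]
tape_roll eye [0.4356 0.0739] [(0.86, array([0.4359, 0.0745]), 'side', np.float64(0.056), np.float64(0.055), 'ang', np.float64(-44.0)), (0.54, array([ 0.4441, -0.0468]), 'side', np.float64(0.024), np.float64(0.022), 'ang', np.float64(-89.0))]
glue_bottle eye [0.4447 0.1653] [(0.7, array([0.4461, 0.1645]), 'side', np.float64(0.05), np.float64(0.046), 'ang', np.float64(-78.0))]
big_bottle eye [ 0.462  -0.1825] [(0.74, array([ 0.3593, -0.2054]), 'side', np.float64(0.057), np.float64(0.06), 'ang', np.float64(-45.0)), (0.65, array([ 0.4623, -0.1802]), 'side', np.float64(0.058), np.float64(0.058), 'ang', np.float64(-89.0))]
dropper_bottle eye [ 0.4441 -0.0477] []
blue_cap eye [ 0.3553 -0.2998] [(0.7, array([ 0.3554, -0.2994]), 'side', np.float64(0.029), np.float64(0.03), 'ang', np.float64(-45.0))]
big_round_holder side proj [348.9 234.9]
square_holder side proj [358.  257.8]
small_round_holder side proj [349. 211.]
spindle_holder side proj [377.5 293.2]
tape_roll side proj [265.6 233.9]
glue_bottle side proj [270.9 208.9]
big_bottle side proj [273.  261.3]
dropper_bottle side proj [265.6 225.5]
blue_cap side proj [202.1 324. ]
t 1.65 ee [ 0.2427 -0.576   0.2336] yaw 22.8 shift [ 0.3831 -0.2466  0.0335] turn 0.399 j7 -0.09
```

```bash
python3 - <<'E'
from h import *
go(.462,-.181,.2,0)
E
```

```text
t 1.65 ee [ 0.2427 -0.576   0.2336] yaw 22.8 shift [ 0.3555 -0.2788  0.0335] turn 0.399 j7 -0.09
```

```bash
python3 -m pendant '[[0.0296,-0.0232,0,0],[0.0296,-0.0232,0,0],[0.0296,-0.0232,0,0],[0.0296,-0.0232,0,0],[0.0296,-0.0232,0,0],[0.0296,-0.0232,0,0],[0.0296,-0.0232,0,0],[0.0296,-0.0232,0,0]]' 1; python3 -m pendant '[[0.0296,-0.0232,0,0],[0.0296,-0.0232,0,0],[0.0296,-0.0232,0,0],[0.0296,-0.0232,0,0],[0,0,0,0.1],[0,0,0,0.1],[0,0,0,0.1],[0,0,0,0.099]]'; python3 - <<'E'
from h import *
go(.462,-.181,.2,0)
c=r.camera("wrist"); cv2.imwrite("pics/w1.png",c["img"][:,:,::-1]); print(c["xyz"],c["attitude"],c["camera_matrix"][0])
for d in r.outline_of("big_bottle","wrist"): print(d["score"],d["bbox"])
print(pix(c,(.462,-.181,.101)),pix(c,(.462,-.181,.068)))
E
```

```text
time: 2.32
ee_pos: [0.3894, -0.3113, 0.2339]
eef_rot: [0.98, 0.198, 0.0, 0.0]
ft_force: [1.8, -0.0, 0.9]
width: 0.0874
grip_force: 0.0
time: 2.98
ee_pos: [0.462, -0.1813, 0.2337]
eef_rot: [1.0, -0.002, 0.0, 0.0]
ft_force: [-0.3, -0.5, 0.4]
width: 0.0869
grip_force: 0.0
t 2.98 ee [ 0.462  -0.1813  0.2337] yaw -0.3 shift [-0.     -0.0003  0.0337] turn -0.005 j7 -1.32
[ 0.52936068 -0.18159768  0.38480546] [-0.6998606   0.70357812  0.08701539 -0.08718536] [339.96942215   0.         315.38285138]
0.96 [344.1, 322.1, 55.7, 78.8]
0.69 [317.4, 225.6, 56.7, 64.1]
0.65 [262.2, 302.7, 61.1, 81.4]
[314.8 242. ] [314.8 234. ]
```

View pics/w1.png

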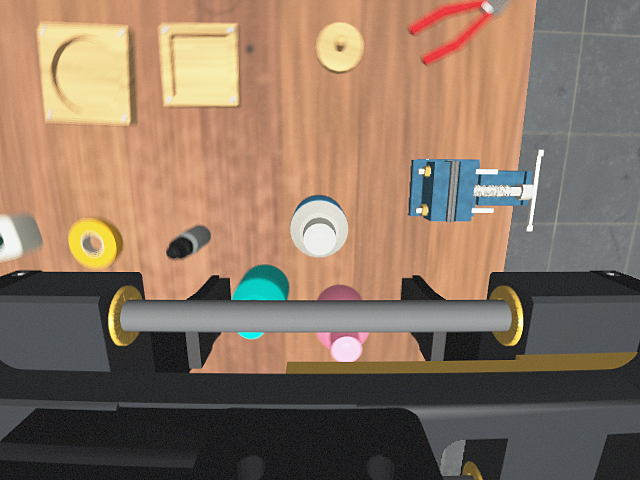

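Wrist view: the grey-topped bottle with a blue body edge is at (319,237), turquoise at (262,290), pink at (345,330). I'll cross-check positions with this camera.

```bash
python3 - <<'E'
from h import *
c=r.camera("wrist")
for n,uv,z in [("cap",(319.5,237.5),.101),("body",(320,228),.066),("tape",(94.5,244),.016),("square",(200.5,65),.016),("bigh",(86,74),.016),("spin",(340,47),.012)]: print(n,world(c,uv,z))
for t in("tape_roll","square_holder","big_round_holder","spindle_holder"): print(t,[np.round(d["bbox"]) for d in r.outline_of(t,"wrist")[:1]])
E
```

```text
cap [ 0.4659 -0.1852  0.101 ]
body [ 0.4673 -0.1861  0.066 ]
tape [0.4402 0.0694 0.016 ]
square [ 0.6243 -0.0672  0.016 ]
bigh [0.6187 0.0519 0.016 ]
spin [ 0.6409 -0.2068  0.012 ]
tape_roll [array([ 98., 245.,  54.,  50.])]
square_holder [array([197.,  64.,  80.,  86.])]
big_round_holder [array([87., 77., 98., 97.])]
spindle_holder [array([339.,  49.,  41.,  50.])]
```

```bash
python3 -m pendant '[[0.002,0.0022,0.035,0],[0,0,0.035,0],[0,0,0.035,0],[0,0,0.03,0],[0,0,0.0167,0],[0,0,0,0]]'; python3 -m pendant '[[0,0,0,0],[0,0,0,0],[0,0,0,0],[0,0,0,0],[0,0,0,0],[0,0,0,0]]' 0.2 25; python3 - <<'E'
from h import *
c=r.camera("side"); cv2.imwrite("pics/s1.png",cv2.resize(c["img"][150:370,160:480,::-1],None,fx=2.5,fy=2.5))
go(.6165,.0545,.2,0)
E
```

```text
time: 3.83
ee_pos: [0.4615, -0.1829, 0.0782]
eef_rot: [1.0, 0.001, -0.003, -0.001]
ft_force: [-0.7, 0.3, -0.0]
width: 0.0869
grip_force: 0.0
time: 4.33
ee_pos: [0.4643, -0.1839, 0.0825]
eef_rot: [1.0, -0.0, 0.001, 0.0]
ft_force: [0.1, 0.3, 0.1]
width: 0.055
grip_force: 0.0
t 4.38 ee [ 0.4641 -0.1838  0.0823] yaw -0.0 shift [ 0.1524 -0.2383 -0.1177] turn -0.0 j7 -1.37
```

View pics/s1.png

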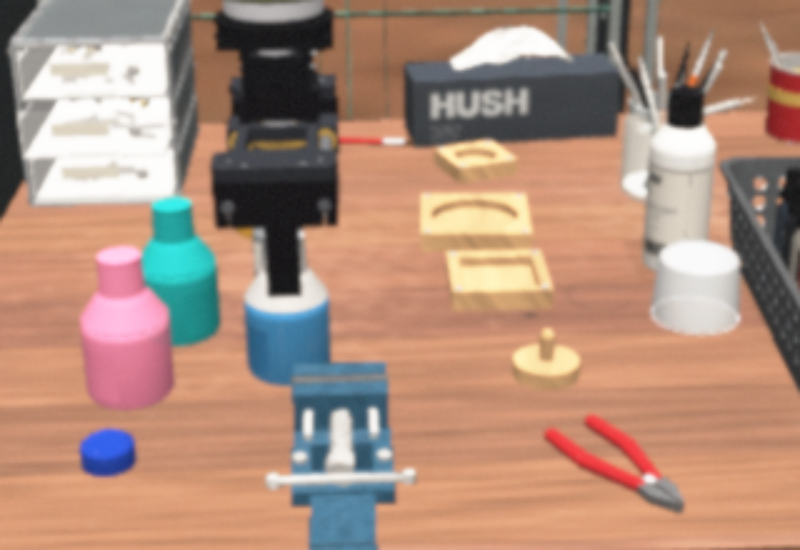

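The side view shows the fingers centred on the blue bottle's cap (column 284 against bottle 287), but still closing. I'll continue closing.

```bash
python3 -m pendant '[[0,0,0,0],[0,0,0,0],[0,0,0,0],[0,0,0,0],[0,0,0,0],[0,0,0,0]]' 0.2 25; python3 -m pendant '[[0,0,-0.02,0],[0,0,-0.03,0],[0,0,-0.03,0],[0,0,0,0]]';  python3 - <<'E'
from h import *
go(.6165,.0545,.09,0)
E
```

```text
time: 4.88
ee_pos: [0.4639, -0.1838, 0.0818]
eef_rot: [1.0, -0.0, 0.0, 0.0]
ft_force: [-1.0, -0.9, -0.5]
width: 0.0291
grip_force: 25.0
time: 5.22
ee_pos: [0.4665, -0.1843, 0.1671]
eef_rot: [1.0, -0.0, 0.003, 0.001]
ft_force: [1.7, -0.6, -1.7]
width: 0.03
grip_force: 25.0
t 5.22 ee [ 0.4665 -0.1843  0.1671] yaw -0.0 shift [ 0.1495 -0.2391  0.0774] turn -0.0 j7 -1.33
```

```bash
python3 -m pendant '[[0.01,-0.015,0,0],[0.015,-0.0235,0,0],[0.02,-0.031,0,0],[0.02,-0.031,0,0],[0.02,-0.031,0,0],[0.02,-0.031,0,0],[0.02,-0.031,0,0],[0.0145,-0.0235,0,0]]'; python3 -m pendant '[[0.013,-0.0213,0,0],[0,0,0,0],[0,0,0,0],[0,0,0,0]]';  python3 - <<'E'
from h import *
go(.6165,.0545,.09,0)
c=r.camera("side"); cv2.imwrite("pics/s2.png",cv2.resize(c["img"][140:320,230:470,::-1],None,fx=3,fy=3))
for d in r.outline_of("big_bottle","side"): print(d["score"],d["bbox"])
w=r.camera("wrist"); cv2.imwrite("pics/w2.png",w["img"][:,:,::-1])
print(pix(c,(.6165,.0545,.016)),pix(w,(.6165,.0545,.016)))
E
```

```text
time: 5.88
ee_pos: [0.6042, 0.0366, 0.1611]
eef_rot: [1.0, 0.001, -0.0, -0.001]
ft_force: [0.3, 0.1, -1.9]
width: 0.0294
grip_force: 25.0
time: 6.22
ee_pos: [0.616, 0.0539, 0.161]
eef_rot: [1.0, -0.0, -0.001, 0.0]
ft_force: [-0.3, -0.5, -1.5]
width: 0.0298
grip_force: 25.0
t 6.22 ee [0.616  0.0539 0.161 ] yaw -0.0 shift [ 0.0006 -0.0007  0.071 ] turn -0.001 j7 -1.89
0.77 [211.2, 282.6, 37.0, 66.1]
0.65 [350.1, 187.8, 30.5, 51.1]
0.61 [233.2, 256.4, 31.5, 59.6]
[350.  235.2] [313.4 238.1]
```

View pics/w2.png

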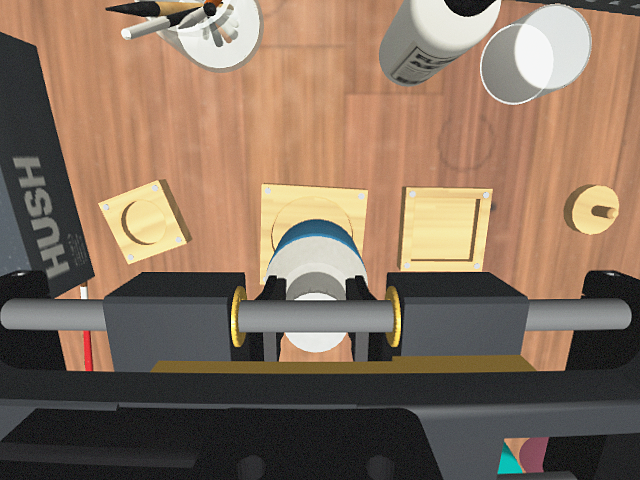

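View pics/s2.png

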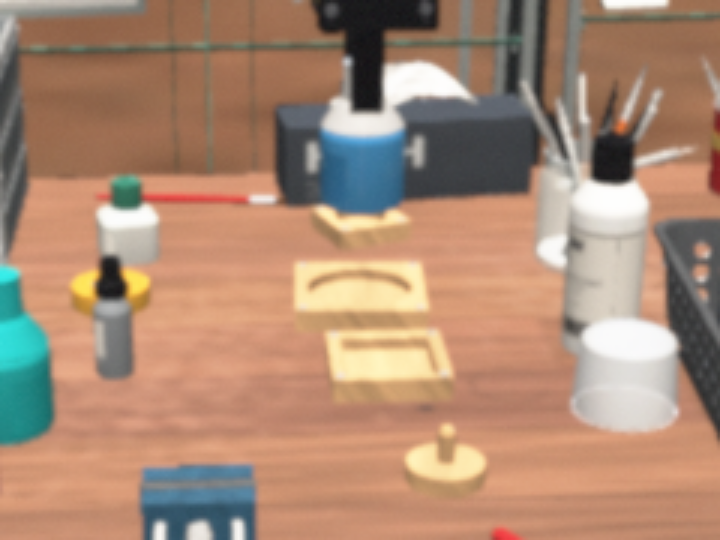

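Both views show the bottle lined up with the large recess (side: bottle column 351, recess 350; wrist: both about column 315), so I'll lower it.

```bash
python3 -m pendant '[[0.0005,-0.0005,0.02,0],[0,0,0.02,0],[0,0,0.015,0],[0,0,0.01,0],[0,0,0.006,0],[0,0,0,0],[0,0,0,0]]'; python3 -m pendant '[[0,0,0.002,0],[0,0,0,0]]'; python3 -m pendant '[[0,0,0,0],[0,0,0,0],[0,0,0,0],[0,0,0,0]]' 0.75;  python3 -m pendant '[[0,0,-0.02,0],[0,0,-0.035,0],[0,0,-0.035,0],[0,0,0,0]]'; python3 - <<'E'
from h import *
go(.446,-.050,.15,0)
c=r.camera("top"); o=[d for d in r.outline_of("big_bottle","top")]
for d in o: print(d["score"],d["bbox"],world(c,d["bbox"][:2],.068))
s=r.camera("side")
for d in r.outline_of("big_bottle","side"): print(d["score"],d["bbox"])
print(pix(s,(.6165,.0545,.107)),pix(s,(.6165,.0545,.006)))
E
```

```text
time: 6.95
ee_pos: [0.6173, 0.0549, 0.0914]
eef_rot: [1.0, -0.0, 0.0, 0.0]
ft_force: [0.3, 0.3, -1.8]
width: 0.0296
grip_force: 25.0
time: 7.12
ee_pos: [0.6174, 0.0551, 0.0895]
eef_rot: [1.0, -0.0, 0.001, 0.0]
ft_force: [0.2, -0.5, -2.4]
width: 0.0295
grip_force: 25.0
time: 7.45
ee_pos: [0.6172, 0.0551, 0.0892]
eef_rot: [1.0, -0.0, 0.0, 0.0]
ft_force: [-0.3, 0.8, -0.4]
width: 0.0483
grip_force: 0.0
time: 7.78
ee_pos: [0.6201, 0.056, 0.1864]
eef_rot: [1.0, -0.0, 0.005, -0.0]
ft_force: [1.7, 1.3, 0.5]
width: 0.0647
grip_force: 0.0
t 7.78 ee [0.6201 0.056  0.1864] yaw -0.0 shift [-0.1745  0.1061  0.0346] turn -0.0 j7 -1.88
0.72 [337.2, 308.6, 25.9, 23.8] [ 0.3805 -0.1159  0.068 ]
0.68 [375.6, 318.2, 30.5, 28.5] [ 0.3599 -0.2046  0.068 ]
0.95 [235.1, 258.4, 33.9, 61.1]
0.93 [210.1, 281.8, 39.4, 65.9]
0.79 [351.9, 216.9, 27.1, 46.0]
0.37 [349.4, 238.4, 41.5, 23.5]
0.2 [268.0, 247.5, 13.6, 44.4]
[350.6 194.6] [350.  239.6]
```

Bottle is seated: its base is at row 239.9, against 239.6 predicted for the recess floor. Next is the dropper bottle. I'll turn the tool so the gripper body clears the turquoise bottle.

```bash
python3 -m pendant '[[-0.028,0.0172,0,0],[-0.028,0.0172,0,0],[-0.028,0.0172,0,0],[-0.029,0.0178,0,0],[-0.029,0.0178,0,0],[-0.029,0.0178,0,0],[0,0,0,-0.116],[0,0,0,-0.116]]' 0.75; python3 -m pendant '[[0,0,0,-0.116],[0,0,0,-0.116],[0,0,0,-0.116],[0,0,0,-0.116],[0,0,0,-0.116],[0,0,0,-0.116],[0,0,0,-0.119],[0,0,0,0]]'; python3 - <<'E'
from h import *
go(.446,-.050,.036,60)
for n in("wrist","top"):
  c=r.camera(n); cv2.imwrite(f"pics/{n}3.png",c["img"][:,:,::-1])
  for t,z in(("dropper_bottle",.082),("tape_roll",.016),("glue_bottle",.041)):
    for d in r.outline_of(t,n)[:2]: print(n,t,round(d["score"],2),np.round(d["bbox"]),world(c,d["bbox"][:2],z))
  print(pix(c,(.446,-.05,.082)),pix(c,(.446,-.05,0)))
E
```

```text
time: 8.65
ee_pos: [0.4439, -0.0515, 0.1778]
eef_rot: [0.993, 0.117, -0.001, 0.0]
ft_force: [1.2, 0.1, 0.2]
width: 0.0655
grip_force: 0.0
time: 9.32
ee_pos: [0.4452, -0.0499, 0.1777]
eef_rot: [0.865, 0.502, -0.001, -0.001]
ft_force: [-0.2, 0.4, -0.2]
width: 0.0659
grip_force: 0.0
t 9.32 ee [ 0.4452 -0.0499  0.1777] yaw 60.3 shift [0.0004 0.001  0.1417] turn 0.005 j7 -0.51
wrist dropper_bottle 0.76 [316. 237.  30.  46.] [ 0.4518 -0.0401  0.082 ]
wrist dropper_bottle 0.75 [427.  54. 143. 104.] [0.5778 0.0319 0.082 ]
wrist tape_roll 0.68 [445.  34.  97.  67.] [0.6251 0.0448 0.016 ]
wrist tape_roll 0.66 [240. 120.  65.  66.] [0.4388 0.0712 0.016 ]
wrist glue_bottle 0.91 [185.  25.  76.  50.] [0.443  0.1461 0.041 ]
[315.6 252. ] [315.6 230.2]
top tape_roll 0.93 [257. 284.  24.  28.] [0.4332 0.0753 0.016 ]
top tape_roll 0.22 [342. 150.  28.  27.] [ 0.764  -0.1239  0.016 ]
top glue_bottle 0.56 [220. 279.  23.  21.] [0.4445 0.1601 0.041 ]
top glue_bottle 0.53 [258. 283.  22.  23.] [0.4367 0.0701 0.041 ]
[309.  279.6] [309.2 279.8]
```

View pics/wrist3.png

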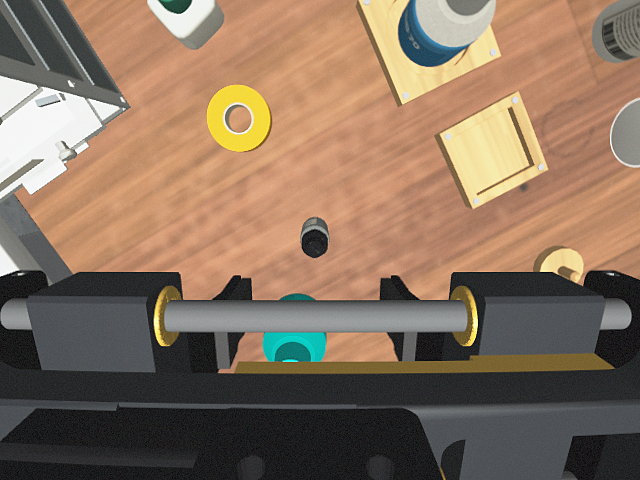

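The wrist view shows the dropper cap at (314,243), centred between the fingers. The turquoise bottle is behind the gripper bar at (295,325), the tape at (239,118) and the glue bottle at (185,20). Descending.

```bash
python3 -m pendant '[[0.0035,0,0.03,0],[0,0,0.035,0],[0,0,0.035,0],[0,0,0.025,0],[0,0,0.0165,0],[0,0,0,0],[0,0,0,0]]'; python3 -m pendant '[[0,0,0,0],[0,0,0,0],[0,0,0,0],[0,0,0,0],[0,0,0,0],[0,0,0,0],[0,0,0,0]]' 0.15 12; python3 - <<'E'
from h import *
c=r.camera("side"); cv2.imwrite("pics/s4.png",cv2.resize(c["img"][150:330,190:430,::-1],None,fx=3,fy=3))
go(.6305,.206,.2,90)
E
```

```text
time: 10.3
ee_pos: [0.4474, -0.0467, 0.0372]
eef_rot: [0.866, 0.5, -0.0, -0.001]
ft_force: [0.6, 0.5, 0.6]
width: 0.0653
grip_force: 0.0
time: 10.88
ee_pos: [0.4478, -0.0469, 0.0375]
eef_rot: [0.866, 0.5, 0.0, 0.0]
ft_force: [-0.2, -0.3, 0.6]
width: 0.0267
grip_force: 0.3
t 10.93 ee [ 0.4477 -0.0469  0.0374] yaw 60.0 shift [ 0.3104  0.0317 -0.1626] turn -0.524 j7 -0.63
```

View pics/s4.png

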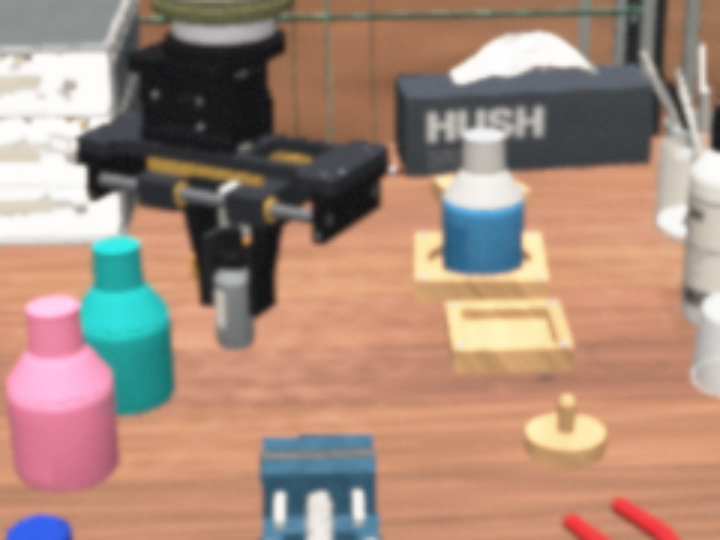

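Side view: the blue bottle sits well in its recess (161-ish rows), and the dropper at (235,305 in the crop) is between the fingers. I'll finish the grip, lift 120 mm to clear the bottles, and carry it.

```bash
python3 -m pendant '[[0,0,0,0],[0,0,0,0],[0,0,-0.03,0],[0,0,-0.03,0],[0,0,-0.03,0],[0,0,-0.03,0],[0,0,0,0]]' 0.15 12; python3 -m pendant '[[0.02,0.002,0,0],[0.038,0.0039,0,0],[0.038,0.0039,0,0],[0.038,0.0039,0,0],[0.038,0.0039,0,0],[0.038,0.0039,0,0],[0.038,0.0039,0,0],[0.038,0.0039,0,0]]'; python3 -m pendant '[[0.0244,0.0023,0,0],[0,0,0,-0.105],[0,0,0,-0.105],[0,0,0,-0.105],[0,0,0,-0.105],[0,0,0,-0.104],[0,0,0,0],[0,0,0,0]]'; python3 - <<'E'
from h import *
go(.6305,.206,.0435,90)
for n in("wrist","side"):
  c=r.camera(n); a=c["img"][:,:,::-1]
  cv2.imwrite(f"pics/{n}5.png",a if n=="wrist" else cv2.resize(a[120:260,260:440],None,fx=4,fy=4)); print(pix(c,(.6305,.206,.016)))
  for t,z in(("small_round_holder",.016),("dropper_bottle",.15)):
    for d in r.outline_of(t,n)[:2]: print(n,t,round(d["score"],2),np.round(d["bbox"],1),world(c,d["bbox"][:2],z))
E
```

```text
time: 11.52
ee_pos: [0.4505, -0.0469, 0.1627]
eef_rot: [0.866, 0.5, 0.003, 0.003]
ft_force: [0.7, -0.3, -0.6]
width: 0.0248
grip_force: 11.8
time: 12.18
ee_pos: [0.6169, 0.1874, 0.1563]
eef_rot: [0.866, 0.5, -0.0, -0.0]
ft_force: [0.9, -1.1, 0.1]
width: 0.0247
grip_force: 11.8
time: 12.85
ee_pos: [0.6302, 0.206, 0.1566]
eef_rot: [0.708, 0.706, -0.0, -0.0]
ft_force: [0.1, -0.9, -0.4]
width: 0.0244
grip_force: 11.8
t 12.85 ee [0.6302 0.206  0.1566] yaw 89.8 shift [0.     0.0004 0.1131] turn -0.003 j7 -0.62
[314.8 238.5]
wrist small_round_holder 0.79 [313.6 234.3  86.   78.7] [0.6294 0.2098 0.016 ]
wrist dropper_bottle 0.28 [316.4 349.8  61.5  24.4] [0.6313 0.1772 0.15  ]
[349.9 211.3]
side small_round_holder 0.65 [349.6 216.9  33.3   9.3] [0.6261 0.1678 0.016 ]
side dropper_bottle 0.72 [353.  153.9  15.3  39. ] [0.6378 0.2264 0.15  ]
```

View pics/wrist5.png

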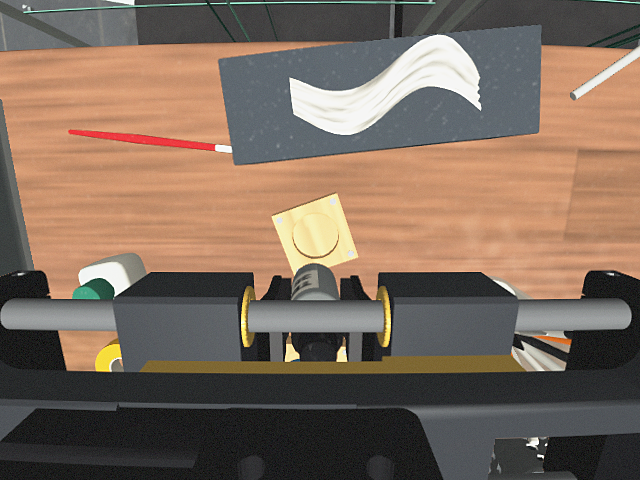

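View pics/side5.png

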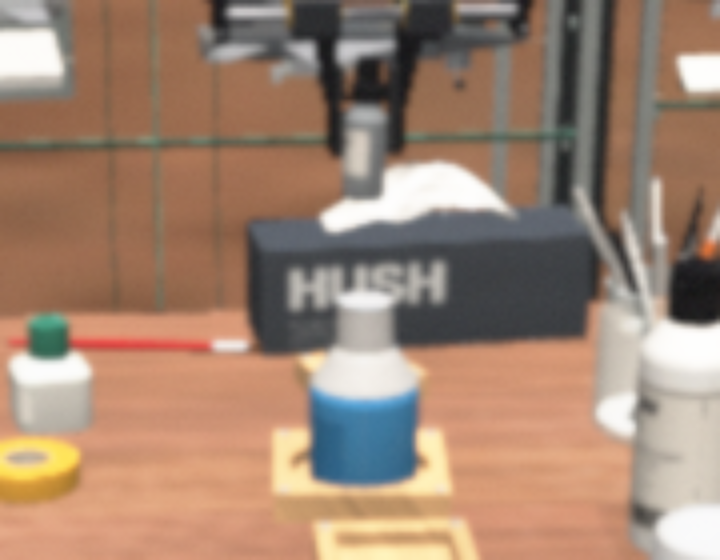

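The wrist view puts the small recess at (316,235), on the tool's centre column. The side view shows the dropper hanging upright at column 351, with the holder at about 350–351. Lowering.

```bash
python3 -m pendant '[[0.0015,0,0.025,0],[0,0,0.03,0],[0,0,0.025,0],[0,0,0.02,0],[0,0,0.0085,0],[0,0,0,0],[0,0,0,0]]'; python3 -m pendant '[[0,0,0.003,0],[0,0,0.001,0],[0,0,0,0]]'; python3 -m pendant '[[0,0,0,0],[0,0,0,0],[0,0,0,0]]' 0.75;  python3 -m pendant '[[0,0,-0.02,0],[0,0,-0.035,0],[0,0,-0.035,0],[0,0,-0.03,0],[0,0,0,0]]'; python3 - <<'E'
from h import *
go(.438,.0717,.15,90)
c=r.camera("top")
for t,z in(("dropper_bottle",.088),("small_round_holder",.016),("tape_roll",.016),("glue_bottle",.041)):
    for d in r.outline_of(t,"top")[:2]: print(t,round(d["score"],2),np.round(d["bbox"],1),world(c,d["bbox"][:2],z))
c=r.camera("wrist"); cv2.imwrite("pics/w6.png",c["img"][150:300,200:440,::-1])
for d in r.outline_of("dropper_bottle","wrist")[:2]: print(d["score"],np.round(d["bbox"],1),world(c,d["bbox"][:2],.07),pix(c,(.63,.2075,.088)),pix(c,(.63,.2075,.006)))
E
```

```text
time: 13.73
ee_pos: [0.6306, 0.2079, 0.0495]
eef_rot: [0.707, 0.707, 0.0, 0.0]
ft_force: [-0.7, -0.0, -0.1]
width: 0.0245
grip_force: 11.8
time: 13.98
ee_pos: [0.6308, 0.2077, 0.0457]
eef_rot: [0.707, 0.707, 0.0, 0.0]
ft_force: [-0.0, 0.3, 0.3]
width: 0.0248
grip_force: 11.8
time: 14.23
ee_pos: [0.6306, 0.2076, 0.0452]
eef_rot: [0.707, 0.707, 0.0, 0.0]
ft_force: [0.4, -0.1, 0.9]
width: 0.0376
grip_force: 0.0
time: 14.65
ee_pos: [0.6329, 0.2093, 0.1722]
eef_rot: [0.707, 0.707, 0.004, 0.002]
ft_force: [0.3, 0.0, 1.0]
width: 0.0634
grip_force: 0.0
t 14.65 ee [0.6329 0.2093 0.1722] yaw 90.0 shift [-0.1377 -0.195   0.02  ] turn -0.0 j7 -0.62
small_round_holder 0.74 [212.  201.1  17.2  26.7] [0.6329 0.1901 0.016 ]
small_round_holder 0.57 [266.2 207.6  24.7  28.3] [0.6191 0.0576 0.016 ]
tape_roll 0.51 [260.7 281.3  17.6  19.8] [0.4403 0.0666 0.016 ]
0.93 [317.4 244.5  32.1  52.7] [0.6319 0.2134 0.07  ] [314.8 259. ] [315. 234.]
0.31 [314.9 235.8  82.3  80.1] [0.63 0.22 0.07] [314.8 259. ] [315. 234.]
```

```bash
python3 -m pendant '[[-0.0194,-0.0275,0,0],[-0.0194,-0.0275,0,0],[-0.0194,-0.0275,0,0],[-0.0194,-0.0275,0,0],[-0.0194,-0.0275,0,0],[-0.0194,-0.0275,0,0],[-0.0193,-0.0276,0,0],[0,0,0,0.12]]' 1; python3 -m pendant '[[0,0,0,0.121],[0,0,0,0.121],[0,0,0,0.121],[0,0,0,0.121],[0,0,0,0.121],[0,0,0,0.121],[0,0,0,0.121],[0,0,0,0.121]]'; python3 -m pendant '[[0,0,0,0.121],[0,0,0,0.121],[0,0,0,0.121],[0,0,0,0.12],[0,0,0,0],[0,0,0,0]]'; python3 - <<'E'
from h import *
go(.438,.072,.0145,0)
for n in("wrist","top","side"):
  c=r.camera(n)
  for t,z in(("tape_roll",.016),("glue_bottle",.062)):
    for d in r.outline_of(t,n)[:1]: print(n,t,round(d["score"],2),np.round(d["bbox"],1),world(c,d["bbox"][:2],z))
  print(pix(c,(.438,.072,.016)))
  cv2.imwrite(f"pics/{n}7.png",c["img"][:,:,::-1])
w=cv2.imread("pics/wrist7.png"); s=cv2.imread("pics/side7.png")[160:310,240:440]
s=cv2.resize(s,(640,480)); cv2.imwrite("pics/c7.png",cv2.resize(np.hstack([w[60:,60:460],s]),None,fx=.76,fy=.76) if 0 else np.hstack([cv2.resize(w[100:400,60:460],(400,300)),cv2.resize(s,(400,300))]))
E
```

```text
time: 15.67
ee_pos: [0.4334, 0.068, 0.1636]
eef_rot: [0.746, 0.666, -0.003, 0.0]
ft_force: [1.7, 0.7, -0.8]
width: 0.0871
grip_force: 0.0
time: 16.33
ee_pos: [0.4374, 0.0718, 0.1643]
eef_rot: [0.972, 0.236, -0.0, -0.0]
ft_force: [0.3, -0.1, 0.5]
width: 0.0867
grip_force: 0.0
time: 16.83
ee_pos: [0.4375, 0.0719, 0.1644]
eef_rot: [1.0, 0.002, -0.0, 0.0]
ft_force: [0.2, -0.6, 0.0]
width: 0.0869
grip_force: 0.0
t 16.83 ee [0.4375 0.0719 0.1644] yaw 0.2 shift [ 6.000e-04 -1.000e-04  1.499e-01] turn 0.004 j7 -1.84
wrist tape_roll 0.92 [315.8 234.9  61.1  63.7] [0.4402 0.0713 0.016 ]
wrist glue_bottle 0.58 [208.8 228.1  64.2  57.1] [0.4552 0.1529 0.062 ]
[315.  237.2]
top tape_roll 0.66 [266.  282.    9.7  16.8] [0.4389 0.0538 0.016 ]
[258.4 282.2]
side tape_roll 0.66 [262.9 238.1  27.3  14.2] [0.4309 0.0506 0.016 ]
side glue_bottle 0.71 [272.4 213.5  20.9  31.4] [0.4521 0.0751 0.062 ]
[266.7 234.3]
```

View pics/c7.png

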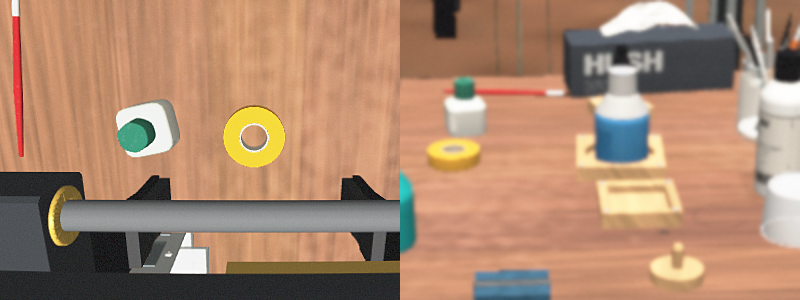

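Wrist crop: the tape is at (314,236), within about 1 px of the prediction. Side crop: the dropper cap shows upright behind the blue bottle. Descending on the tape.

```bash
python3 -m pendant '[[0.001,0,0.03,0],[0,0,0.035,0],[0,0,0.035,0],[0,0,0.025,0],[0,0,0.0145,0],[0,0,0.0075,0],[0,0,0,0],[0,0,0,0]]'; python3 -m pendant '[[0,0,0,0],[0,0,0,0],[0,0,0,0],[0,0,0,0],[0,0,0,0],[0,0,0,0],[0,0,0,0],[0,0,0,0]]' 0.45 20; python3 - <<'E'
from h import *
go(.6405,-.2045,.1,0)
E
```

```text
time: 17.95
ee_pos: [0.4392, 0.072, 0.0184]
eef_rot: [1.0, 0.0, 0.0, -0.0]
ft_force: [0.5, 0.4, 0.2]
width: 0.0871
grip_force: 0.0
time: 18.62
ee_pos: [0.4389, 0.0719, 0.018]
eef_rot: [1.0, -0.0, 0.0, 0.0]
ft_force: [-0.1, -0.6, 1.6]
width: 0.0542
grip_force: 20.0
t 18.62 ee [0.4389 0.0719 0.018 ] yaw -0.0 shift [ 0.2016  0.2764 -0.0819] turn -0.0 j7 -2.03
```

```bash
python3 -m pendant '[[0,0,-0.02,0],[0,0,-0.03,0],[0,0,-0.03,0],[0,0,-0.02,0],[0.01,0.013,0,0],[0.0183,0.0251,0,0],[0.0183,0.0251,0,0],[0.0183,0.0251,0,0]]'; python3 -m pendant '[[0.0183,0.0251,0,0],[0.0183,0.0251,0,0],[0.0183,0.0251,0,0],[0.0183,0.0251,0,0],[0.0183,0.0251,0,0],[0.0183,0.0251,0,0],[0.0183,0.0251,0,0],[0.01,0.013,0,0]]'; python3 -m pendant '[[0,0,0,0],[0,0,0,0],[0,0,0,0]]'; python3 - <<'E'
from h import *
go(.6405,-.2045,.030,0)
w=r.camera("wrist"); s=r.camera("side")
for n,c in(("wrist",w),("side",s)):
  print(pix(c,(.6405,-.2045,.012)),pix(c,(.6405,-.2045,.034)),"tape c",pix(c,(.6402,-.2045,.116)))
  for t in("spindle_holder","tape_roll"):
    for d in r.outline_of(t,n)[:1]: print(n,t,round(d["score"],2),np.round(d["bbox"],1))
a=cv2.resize(w["img"][170:380,175:455,::-1],(400,300)); b=cv2.resize(s["img"][215:320,310:450,::-1],(400,300))
cv2.imwrite("pics/c8.png",np.hstack([a,b]))
E
```

```text
time: 19.28
ee_pos: [0.5042, -0.0183, 0.1172]
eef_rot: [1.0, -0.0, -0.0, 0.0]
ft_force: [0.3, 1.4, -1.2]
width: 0.0542
grip_force: 20.0
time: 19.95
ee_pos: [0.6421, -0.2099, 0.1157]
eef_rot: [1.0, -0.002, -0.001, 0.001]
ft_force: [0.0, -0.9, -0.8]
width: 0.0544
grip_force: 20.0
time: 20.2
ee_pos: [0.6412, -0.2043, 0.1167]
eef_rot: [1.0, 0.0, -0.001, -0.0]
ft_force: [-0.6, 0.3, -1.1]
width: 0.0541
grip_force: 20.0
t 20.2 ee [ 0.6412 -0.2043  0.1167] yaw 0.0 shift [-0.0005  0.0003  0.0867] turn 0.001 j7 -1.52
[315.5 250.8] [315.5 258.8] tape c [315.6 307. ]
wrist spindle_holder 0.78 [317.1 235.2  55.5  29.7]
wrist tape_roll 0.93 [316.6 300.1 111.8 113.2]
[377.9 293.4] [378.4 282. ] tape c [379.8 237.5]
side spindle_holder 0.97 [378.1 293.9  25.6  24.8]
```

View pics/c8.png

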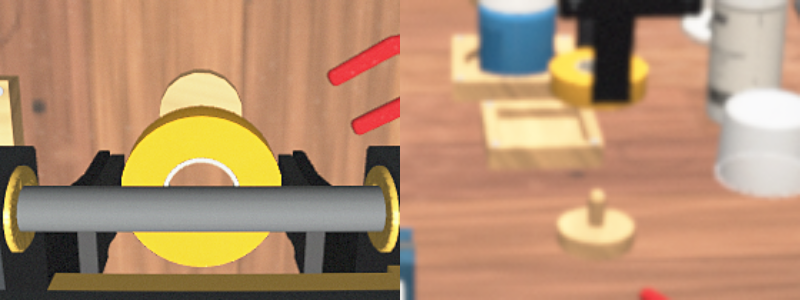

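Wrist crop: foot and tape share column 315.7. Side: foot at column 378.4 and tape at 379.7, which matches the prediction for both on one axis. Lowering.

```bash
python3 -m pendant '[[0,0,0.025,0],[0,0,0.03,0],[0,0,0.018,0],[0,0,0.008,0],[0,0,0.004,0],[0,0,0,0],[0,0,0,0]]'; python3 -m pendant '[[0,0,0.001,0],[0,0,0,0],[0,0,0,0]]'; python3 -m pendant '[[0,0,0,0],[0,0,0,0],[0,0,0,0]]' 1;  python3 - <<'E'
from h import *
go(.6405,-.2045,.030,0)
E
```

```text
time: 21.08
ee_pos: [0.6425, -0.2052, 0.0342]
eef_rot: [1.0, -0.0, 0.001, 0.0]
ft_force: [-0.4, 0.4, -0.6]
width: 0.0542
grip_force: 20.0
time: 21.33
ee_pos: [0.6422, -0.2053, 0.0327]
eef_rot: [1.0, -0.0, 0.001, 0.0]
ft_force: [0.3, 1.1, -0.2]
width: 0.0543
grip_force: 20.0
time: 21.58
ee_pos: [0.6419, -0.2052, 0.0321]
eef_rot: [1.0, -0.0, 0.0, 0.0]
ft_force: [0.1, -0.2, 0.6]
width: 0.0668
grip_force: 0.0
t 21.58 ee [ 0.6419 -0.2052  0.0321] yaw -0.0 shift [-0.0014 -0.0007  0.0021] turn -0.0 j7 -1.55
```

```bash
python3 -m pendant '[[0,0,0,0],[0,0,0,0],[0,0,-0.02,0],[0,0,-0.03,0],[0,0,-0.03,0],[0,0,-0.04,0],[-0.0083,-0.0157,0,0],[-0.01625,-0.0306,0,0]]' 1; python3 -m pendant '[[-0.01625,-0.0306,0,0],[-0.01625,-0.0306,0,0],[-0.01625,-0.0306,0,0],[-0.01625,-0.0306,0,0],[-0.01625,-0.0306,0,0],[-0.01625,-0.0306,0,0],[-0.01625,-0.0306,0,0],[-0.01625,-0.0306,0,0]]';  python3 -m pendant '[[-0.01625,-0.0306,0,0],[-0.01625,-0.0306,0,0],[-0.008,-0.0149,0,0],[0,0,0,0],[0,0,0,0]]'; python3 - <<'E'
from h import *
go(.447,.1625,.025,0)
w=r.camera("wrist"); s=r.camera("side")
for n,c in(("wrist",w),("side",s)):
  print("pred cap",pix(c,(.447,.1625,.062)),"body",pix(c,(.447,.1625,.041)))
  for d in r.outline_of("glue_bottle",n)[:1]:
    print(n,round(d["score"],2),np.round(d["bbox"],1)); m=d["mask"].astype(np.uint8)
    print(cv2.minAreaRect(max(cv2.findContours(m,0,1)[0],key=cv2.contourArea)))
for n in("top","side"):
  c=r.camera(n)
  for d in r.outline_of("tape_roll",n)[:2]: print(n,"tape",round(d["score"],2),np.round(d["bbox"],1),pix(c,(.641,-.2045,.028)))
b=cv2.resize(s["img"][205:325,330:490,::-1],(400,300)); a=cv2.resize(w["img"][180:300,235:395,::-1],(400,300))
cv2.imwrite("pics/c9.png",np.hstack([a,b]))
E
```

```text
time: 22.25
ee_pos: [0.6189, -0.1626, 0.1544]
eef_rot: [1.0, -0.003, 0.003, 0.001]
ft_force: [0.6, 0.4, -0.7]
width: 0.0873
grip_force: 0.0
time: 22.92
ee_pos: [0.4863, 0.0872, 0.152]
eef_rot: [1.0, -0.0, 0.0, 0.0]
ft_force: [0.4, 0.5, 0.5]
width: 0.087
grip_force: 0.0
time: 23.33
ee_pos: [0.4465, 0.1627, 0.1521]
eef_rot: [1.0, 0.001, 0.0, 0.0]
ft_force: [0.5, -0.1, -0.3]
width: 0.0869
grip_force: 0.0
t 23.33 ee [0.4465 0.1627 0.1521] yaw 0.1 shift [4.000e-04 1.000e-04 1.271e-01] turn 0.002 j7 -2.1
pred cap [315.3 254.8] body [315.3 247.7]
wrist 0.95 [311.8 240.9  58.4  59.4]
((309.85369873046875, 241.3170623779297), (56.991920471191406, 53.360076904296875), 77.90524291992188)
pred cap [271.5 200.5] body [271.9 209.2]
side 0.73 [271.6 214.8  17.9  30.2]
((271.5, 213.5), (29.0, 19.0), 90.0)
top tape 0.82 [374.6 200.3  23.   19.8] [374.5 199.8]
side tape 0.79 [375.4 288.8  30.6  21.1] [378.5 285.1]
```

View pics/c9.png

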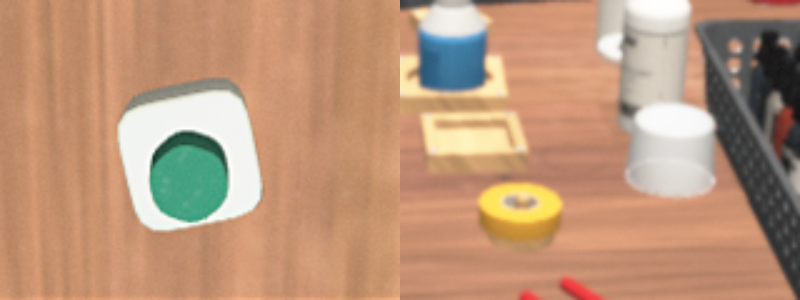

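Left crop: the glue bottle body is at (311,245) and turned about +12.5°. Right crop: the tape lies flat with the spindle tip in its hole. I'll align and grasp the glue bottle.

```bash
python3 -m pendant '[[0.0015,-0.0018,0,-0.108],[0,0,0.03,-0.107],[0,0,0.035,0],[0,0,0.03,0],[0,0,0.02,0],[0,0,0.011,0],[0,0,0,0],[0,0,0,0]]'; python3 -m pendant '[[0,0,0,0],[0,0,0,0],[0,0,0,0],[0,0,0,0],[0,0,0,0],[0,0,0,0],[0,0,0,0],[0,0,0,0]]' 0.3 15;  python3 -m pendant '[[0,0,0,0],[0,0,0,0],[0,0,-0.02,0],[0,0,-0.03,0],[0,0,-0.03,0],[0,0,-0.03,0],[0,0,0,0.108],[0,0,0,0.107]]'; python3 - <<'E'
from h import *
go(.6225,-.064,.2,0)
E
```

```text
time: 24.4
ee_pos: [0.4485, 0.1641, 0.0263]
eef_rot: [0.994, 0.107, -0.0, -0.0]
ft_force: [-0.0, 0.2, 0.6]
width: 0.0874
grip_force: 0.0
time: 25.07
ee_pos: [0.4483, 0.164, 0.0259]
eef_rot: [0.994, 0.107, 0.0, -0.0]
ft_force: [-0.7, 1.3, 0.7]
width: 0.0426
grip_force: 15.0
time: 25.73
ee_pos: [0.4493, 0.164, 0.1376]
eef_rot: [1.0, -0.003, 0.002, 0.0]
ft_force: [-0.4, -0.7, -1.6]
width: 0.0424
grip_force: 15.0
t 25.73 ee [0.4493 0.164  0.1376] yaw -0.3 shift [ 0.1746  0.2271 -0.0618] turn -0.005 j7 -2.13
```

Gripped. The gripper body would pass within about 9 mm of the seated bottle's cap at yaw 0, so I'll place at yaw 90°.

```bash
python3 -m pendant '[[0.01,0.013,0,0],[0.02,0.0261,0,0],[0.02,0.0261,0,0],[0.02,0.0261,0,0],[0.02,0.0261,0,0],[0.02,0.0261,0,0],[0.02,0.0261,0,0],[0.02,0.0261,0,0]]'; python3 -m pendant '[[0.0246,0.0314,0,0],[0,0,0,-0.1208],[0,0,0,-0.1208],[0,0,0,-0.1208],[0,0,0,-0.1208],[0,0,0,-0.1208],[0,0,0,-0.1208],[0,0,0,-0.1208]]'; python3 -m pendant '[[0,0,0,-0.1208],[0,0,0,-0.1208],[0,0,0,-0.1208],[0,0,0,-0.1208],[0,0,0,-0.1208],[0,0,0,-0.1208],[0,0,0,0],[0,0,0,0]]'; python3 - <<'E'
from h import *
go(.6225,-.064,.032,90)
w=r.camera("wrist"); s=r.camera("side")
for n,c in(("wrist",w),("side",s)):
  print("pred top",pix(c,(.6225,-.064,.016)),"glue",pix(c,(.6225,-.064,.15)))
  for t in ("square_holder","glue_bottle"):
   for d in r.outline_of(t,n)[:2]: print(n,t,round(d["score"],2),np.round(d["bbox"],1))
b=cv2.resize(s["img"][170:290,280:440,::-1],(400,300)); a=cv2.resize(w["img"][180:390,175:455,::-1],(400,300))
cv2.imwrite("pics/c10.png",np.hstack([a,b]))
E
```

```text
time: 26.4
ee_pos: [0.5988, -0.0335, 0.1355]
eef_rot: [1.0, -0.0, -0.0, 0.0]
ft_force: [0.9, -0.7, 0.1]
width: 0.0425
grip_force: 15.0
time: 27.07
ee_pos: [0.6226, -0.0634, 0.1354]
eef_rot: [0.911, 0.413, -0.0, -0.0]
ft_force: [0.9, -0.7, -0.1]
width: 0.0427
grip_force: 15.0
time: 27.73
ee_pos: [0.6226, -0.0634, 0.1355]
eef_rot: [0.709, 0.705, -0.0, -0.0]
ft_force: [0.5, -0.8, -0.9]
width: 0.0428
grip_force: 15.0
t 27.73 ee [ 0.6226 -0.0634  0.1355] yaw 89.7 shift [-6.000e-04 -1.000e-04  1.035e-01] turn -0.005 j7 -0.29
pred top [314.3 245.1] glue [313.6 318.8]
wrist square_holder 0.91 [314.6 233.3  93.2  76.2]
wrist glue_bottle 0.77 [317.1 306.6  93.1 109.9]
pred top [358.8 258. ] glue [360.1 192. ]
side square_holder 0.71 [361.1 262.8  41.3  28.9]
side glue_bottle 0.83 [359.4 198.9  23.5  38.1]
```

View pics/c10.png

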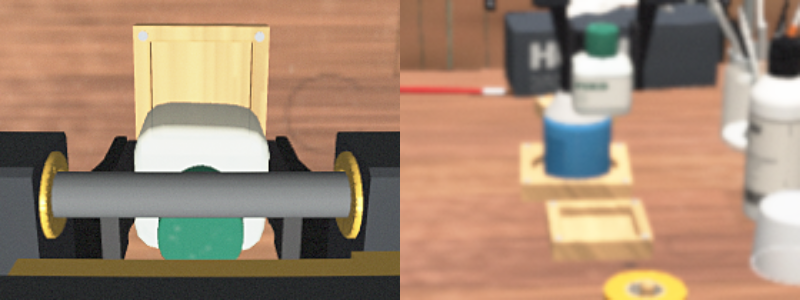

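Wrist crop: the holder (edges 134–269) and bottle (134–268) are on the same column with sides parallel. Lowering.

```bash
python3 -m pendant '[[0,0,0.025,0],[0,0,0.03,0],[0,0,0.025,0],[0,0,0.012,0],[0,0,0.007,0],[0,0,0.003,0],[0,0,0,0],[0,0,0,0]]'; python3 -m pendant '[[0,0,0.001,0],[0,0,0,0]]'; python3 - <<'E'
from h import *
go(.6225,-.064,.032,90)
s=r.camera("side")
for d in r.outline_of("glue_bottle","side")[:2]: print(round(d["score"],2),np.round(d["bbox"],1),pix(s,(.6225,-.064,.006)),pix(s,(.6225,-.064,.068)))
E
```

```text
time: 28.7
ee_pos: [0.6237, -0.0632, 0.0352]
eef_rot: [0.707, 0.707, 0.001, 0.001]
ft_force: [0.1, -1.1, -0.1]
width: 0.0423
grip_force: 15.0
time: 28.87
ee_pos: [0.6234, -0.0633, 0.0338]
eef_rot: [0.707, 0.707, 0.0, 0.001]
ft_force: [-0.5, -0.5, -1.0]
width: 0.0425
grip_force: 15.0
t 28.87 ee [ 0.6234 -0.0633  0.0338] yaw 90.0 shift [-0.0007 -0.0009  0.0018] turn -0.001 j7 -0.34
0.64 [357.5 249.8  23.7  34.4] [358.7 262.6] [359.3 233.2]
```

No contact with the rim on the way in, so I'll release, retreat and check everything.

```bash
python3 -m pendant '[[0,0,0.001,0],[0,0,0,0],[0,0,0,0],[0,0,0,0],[0,0,0,0]]' 0.9; python3 -m pendant '[[0,0,0,0],[0,0,-0.02,0],[0,0,-0.03,0],[0,0,-0.04,0],[0,0,-0.04,0],[-0.03,-0.025,-0.01,0],[-0.03,-0.025,0,0],[-0.03,-0.025,0,0]]'; python3 -m pendant '[[-0.03,-0.025,0,0],[-0.03,-0.025,0,0],[-0.03,-0.025,0,0],[-0.02,-0.02,0,0],[0,0,0,0],[0,0,0,0]]'; python3 - <<'E'
from h import *
H=dict(big_bottle=(.6165,.0545,.006),dropper_bottle=(.6305,.2075,.006),glue_bottle=(.623,-.064,.006),tape_roll=(.641,-.2045,.012))
P=[]
for n in("top","side"):
  c=r.camera(n); a=c["img"][:,:,::-1]; a=a[140:230,180:400] if n=="top" else a[165:315,310:440]
  P.append(cv2.resize(a,(800,327),interpolation=2) if n=="top" else cv2.resize(a,(312,270) if 0 else (312,360),interpolation=2))
  for t,p in H.items():
    for d in r.outline_of(t,n)[:3]:
      b=d["bbox"]; print(n,t,round(d["score"],2),np.round(b,1),"bottom",round(b[1]+b[3]/2,1),"pred base",pix(c,p))
top=cv2.resize(P[0],(480,196)); o=np.zeros((360,800,3),np.uint8); o[:196,:480]=top; o[:,484:796]=P[1]; cv2.imwrite("pics/c11.png",o)
print(r.read_state()["ee_pos"])
E
```

```text
time: 29.38
ee_pos: [0.6228, -0.0632, 0.0319]
eef_rot: [0.707, 0.707, 0.0, 0.0]
ft_force: [-0.6, -0.3, -0.6]
width: 0.0682
grip_force: 0.0
time: 30.05
ee_pos: [0.5475, -0.1535, 0.1729]
eef_rot: [0.707, 0.708, 0.0, 0.001]
ft_force: [-0.1, -0.8, 0.3]
width: 0.0784
grip_force: 0.0
time: 30.55
ee_pos: [0.4514, -0.2649, 0.1719]
eef_rot: [0.709, 0.706, -0.0, 0.0]
ft_force: [0.4, 0.6, 0.4]
width: 0.0786
grip_force: 0.0
top big_bottle 0.75 [337.9 308.6  25.9  26.5] bottom 321.9 pred base [267.8 209.2]
top big_bottle 0.72 [266.6 209.   24.6  27.8] bottom 222.9 pred base [267.8 209.2]
top big_bottle 0.7 [374.9 318.6  26.4  26.9] bottom 332.1 pred base [267.8 209.2]
top dropper_bottle 0.6 [205.8 201.3  16.5   9. ] bottom 205.8 pred base [205.6 202.6]
top glue_bottle 0.87 [316.6 205.7  19.5  20. ] bottom 215.7 pred base [316.2 207.4]
top tape_roll 0.92 [373.7 199.1  26.6  25.6] bottom 211.9 pred base [373.8 200.7]
side big_bottle 0.83 [352.4 217.4  26.1  46.2] bottom 240.5 pred base [350.  239.6]
side big_bottle 0.64 [234.4 258.1  31.5  60.2] bottom 288.2 pred base [350.  239.6]
side big_bottle 0.64 [211.6 283.4  37.1  68.3] bottom 317.5 pred base [350.  239.6]
side dropper_bottle 0.42 [351.  190.1  11.8   8.7] bottom 194.4 pred base [349.8 215.1]
side dropper_bottle 0.36 [352.  218.1  27.   49.9] bottom 243.0 pred base [349.8 215.1]
side glue_bottle 0.58 [359.3 249.4  25.   33.6] bottom 266.2 pred base [358.9 262.6]
[ 0.45296904 -0.26272445  0.17181436]
```

View pics/c11.png

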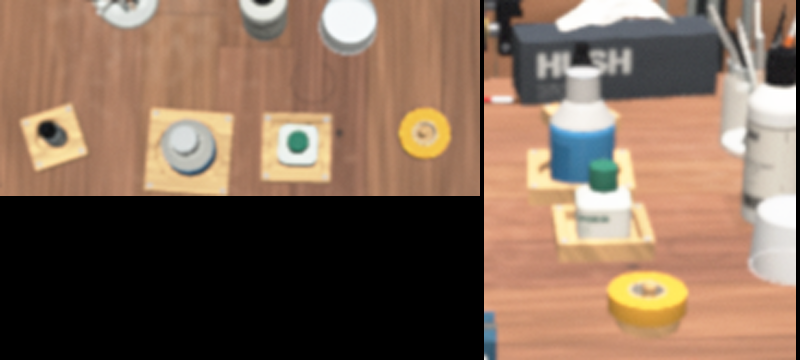

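```bash
python3 - <<'E'
from h import *
s=r.camera("side"); t=r.camera("top")
for z in(.088,.098): print(z,pix(s,(.6305,.2075,z)),pix(t,(.6305,.2075,z)))
for n,c in(("side",s),("top",t)):
  m=(c["img"].max(2)<50); b=(175,200,335,370) if n=="side" else (185,220,185,225)
  v,u=np.nonzero(m[b[0]:b[1],b[2]:b[3]]); print(n,"dark cap rows",v.min()+b[0],v.max()+b[0],"cols",u.min()+b[2],u.max()+b[2],"mean",u.mean()+b[2],v.mean()+b[0])
E
```

```text
0.088 [350.3 182.1] [198.8 197.5]
0.098 [350.3 177.9] [198.  196.8]
side dark cap rows 183 190 cols 347 353 mean 349.9761904761905 186.8095238095238
top dark cap rows 197 202 cols 199 205 mean 201.52941176470588 199.41176470588235
```

```bash
python3 -c "
from bench import r
print(r.close_job())"
```

```text
the job is handed in; nothing more can be done
None
```

I put all four supplies in their holders, released, and handed the job in at about 31 s of the 96 s limit; the final camera checks showed each upright and seated, the arm never went near the blue cap or clear cup, and no judging result was returned.

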